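# Weigh, price and display the cheese tubs

## Robot

A 6-joint arm with a two-finger parallel gripper is mounted at the origin on the work surface. World frame = base frame: x ahead of the robot, y to its left, z up, the work surface at z = 0. Lengths are in m, angles in rad, forces in N, time in s.
With the tool pointing down it reaches from about 0.325 to 0.9 m from the base axis. Payload 6.1 kg.
Tool frame: the origin (TCP) lies on the centre line of the jaws, within the pads' length; the fingertips stand arm.nose_length ahead of it and the grasp point (between the pads) is the TCP (arm.nose_length is the distance from the TCP to the fingertips, in m); z points along the fingers, y is the line along which they close (so a half turn about z gives the same grasp; the last joint's range is limited). The gripper opens to 87 mm and grips with 3 to 60 N. Pads are 19 mm wide; open, the fingers measure 117 mm over their backs; the gripper's body (75 mm by 190 mm) begins 51 mm behind the grasp point.
Start: joints at [1.007, 0.22, 1.526, -0, 1.395, -0.126], TCP at [0.265, 0.566, 0.242] pointing down, gripper open.
Joint ranges: [-2.98, 2.98], [-0.91, 2.08], [0.09, 2.57], [-1.24, 4.39], [0.2, 2.65], [-2.68, 2.68]. Speed limits (rad/s): [2.57, 2.57, 3.01, 3.14, 3.14, 3.14].

## Interface

Orientations are given as [roll, pitch, yaw] about the fixed x, y, z axes, in that order (R = Rz(yaw) Ry(pitch) Rx(roll)).
In Python, from workcell import arm gives the robot as it stands.
- The arm moves only by the tool apply_moves, never from a script. Its argument "commands" is a list of rows, each a list of 5 numbers: the finger opening in mm, from 0 to 87, then the shift along the world's x, y, z in mm, then the turn about the world's z in degrees. In form: [[claw, tx, ty, tz, turn], ...]. A call has exactly 10 rows; each row shifts and turns the commanded pose from where the row before left it; what a row does not reach is not made up. A row lasts 1/12 s, in which the tool goes at most 41.7 mm and 7.16 degrees, less where a joint would pass 70% of its speed; a pose out of reach is approached as far as the arm can. A call with a gripper value outside its range is refused whole. The fingers move at their own pace and stop on an object; "force" is the grip in N (left out, the last holds). Time passes only in rows, so rows that do not move let the fingers close, or fill a call up. It gives the time, the measured TCP pose, the force, the opening and the grip force at its end, in the units of the state.
- arm.observe(): the state, without advancing time (a new reading comes with each control period).
- arm.grab_frame(name): name is "scene" or "top" or "wrist"; returns a dict with "frame" (384x512x3 uint8, red, green, blue), "depth" (384x512 float32, m along the optical axis (not along the pixel's ray), 0 where there is no reading), "mtx" (3x3 intrinsics, pixels), "world_to_cam" (4x4, takes a point from world to camera coordinates). Camera axes: x right, y down, z forward; pixel columns grow to the right and rows downward; lengths in m; the calibration is good to about 2 mm. The wrist camera is an equidistant fisheye: a pixel r from the principal point sees the ray r / f radians off the axis. A picture is of the moment at which its call begins.
- arm.close_job(): hands the job in; it is judged then, once.
Trained networks look in the newest picture that a camera, given by its name, has taken for a name from the list of things; names that differ only in an ending like _2 or _b are one class to them, and where a whole thing is asked for, a point or a joint stands for the part that bears it (a point fixed in the world has none). Each returns a list of dicts, best first, with "p" (0 to 1); they miss things now and then, are a little off and sometimes report something else, mostly with a low value. They report only what shows in the picture. A call takes as long as a camera call.
- arm.regions_of(camera, query): "mask" (384x512 bool, what is visible of it) and "extent" ([left, top, right, bottom] in pixels, round what is visible of it).
- arm.landmark_of(camera, query): "uv" ([column, row] in pixels: a listed point, or the origin of a listed thing).
The state is a dict: "t": time; "q": joint angles; "qvel": joint speeds; "effort": joint torques, N m; "tcp_pos": TCP position; "tcp_rot": TCP orientation; "contact_force": force on the tool from outside, world axes, zero at the start; "torque": the same for the moment, N m; "finger_gap": finger opening in m; "gripper_force": force on a finger pad.
Only numpy, scipy, OpenCV 4.12 (cv2) and the standard library are available. Lean on these libraries where they do the work, as an engineer would, in place of code of your own. Each camera call takes 0.05 s, during which the arm holds its last target. There are 200 camera calls.

## Task

Price the cheese tubs on the counter scale: press the white key while the pan is still empty, stand all the tubs upright on the pan together and let go, then with them on it press the yellow, the blue and the green key, one at a time, in that order, each fully down; never press the red or black key. After that put every tub, upright, flat on the floor of the steel display tray. The yellow price ticket must end up standing upright, fully home in the slot of the black holder, with the red ticket left in its rack and the other goods on the counter left where they are.

Things in the scene. Friction and masses are not known exactly. Their poses are not given: they have to be found in the camera images.
- pan (a point): Centre of the flat steel pan of the counter scale, on its surface, 60 mm above the counter, 200 mm (x) by 250 mm (y), a thin lip 6 mm high all round; rigid. x points away from the keypad, y left, z up. A display (160 mm high) stands 130 mm along +x. The grey keypad console (115 by 200 mm, top 60 mm high) is centred 162 mm along -x; the body reaches 220 mm along -x and 135 mm to either side.
- tray_in (a point): Centre of the inner floor of the low steel display tray, 5 mm above the counter. The tray is 300 mm (its x) by 140 mm (its y) outside with 5 mm walls, their rim 18 mm above the counter; it is fixed.
- holder_hole0 (a point): Centre of the mouth of the slot in the black ticket holder (90 by 50 mm, 24 mm high, fixed). The slot is 64 mm long along this frame's x and 12 mm wide along its y, 18 mm deep, mouth slightly chamfered, flat floor 6 mm above the counter. z up.
- ticket_yellow: Yellow rigid price ticket 60 mm wide (x), 8 mm thick (y), 70 mm tall (z, up), 40 g; origin at the centre of its foot. It stands loosely in one of the two slots (18 mm deep, 70 mm apart; which one differs) of a fixed brown rack (90 mm along the slots by 120 mm, 24 mm high), foot 6 mm above the counter, upper 52 mm above the rack.
- ticket_red: Red price ticket, same size and frame as the yellow one, in the other slot of the rack.
- tub1: Closed cheese tub, a rigid upright cylinder 56 mm in diameter and 55 mm tall, white with a yellow band and a red lid, 140 to 280 g; origin at the centre of its underside, z up. Standing on the counter at the start. There are two or three tubs; an absent one is given as None.
- tub2: Closed cheese tub, a rigid upright cylinder 56 mm in diameter and 55 mm tall, white with a yellow band and a red lid, 140 to 280 g; origin at the centre of its underside, z up. Standing on the counter at the start. There are two or three tubs; an absent one is given as None.
- tub3: Closed cheese tub, a rigid upright cylinder 56 mm in diameter and 55 mm tall, white with a yellow band and a red lid, 140 to 280 g; origin at the centre of its underside, z up. Standing on the counter at the start. There are two or three tubs; an absent one is given as None.
- key_white (a joint): How far the white key is pressed down: 0 = up, 0.006 m = fully down. Spring return: begins to move at about 1.5 N, fully down at 5 N; it counts as pressed from about 0.0035 m.
- key_white_top (a point): Centre of the top face of the white key, a round white button 30 mm in diameter standing 10 mm proud of its grey 46 mm collar, 82 mm above the counter when up; pressed straight down. Six keys stand in two rows of three (52 mm between rows, 58 mm within one); colours change places from start to start.
- key_yellow (a joint): How far the yellow key is pressed down: 0 = up, 0.006 m = fully down. Spring return: begins to move at about 1.5 N, fully down at 5 N; it counts as pressed from about 0.0035 m.
- key_yellow_top (a point): Centre of the top face of the yellow key, a round yellow button 30 mm in diameter standing 10 mm proud of its grey 46 mm collar, 82 mm above the counter when up; pressed straight down. Six keys stand in two rows of three (52 mm between rows, 58 mm within one); colours change places from start to start.
- key_blue (a joint): How far the blue key is pressed down: 0 = up, 0.006 m = fully down. Spring return: begins to move at about 1.5 N, fully down at 5 N; it counts as pressed from about 0.0035 m.
- key_blue_top (a point): Centre of the top face of the blue key, a round blue button 30 mm in diameter standing 10 mm proud of its grey 46 mm collar, 82 mm above the counter when up; pressed straight down. Six keys stand in two rows of three (52 mm between rows, 58 mm within one); colours change places from start to start.
- key_green (a joint): How far the green key is pressed down: 0 = up, 0.006 m = fully down. Spring return: begins to move at about 1.5 N, fully down at 5 N; it counts as pressed from about 0.0035 m.
- key_green_top (a point): Centre of the top face of the green key, a round green button 30 mm in diameter standing 10 mm proud of its grey 46 mm collar, 82 mm above the counter when up; pressed straight down. Six keys stand in two rows of three (52 mm between rows, 58 mm within one); colours change places from start to start.
- key_red (a joint): How far the red key is pressed down: 0 = up, 0.006 m = fully down. Spring return: begins to move at about 1.5 N, fully down at 5 N; it counts as pressed from about 0.0035 m. Must not be pressed. It takes one of the six places on the keypad that the four other keys leave.
- key_black (a joint): How far the black key is pressed down: 0 = up, 0.006 m = fully down. Spring return: begins to move at about 1.5 N, fully down at 5 N; it counts as pressed from about 0.0035 m. Must not be pressed. It takes one of the six places on the keypad that the four other keys leave.
- olive_jar: Green glass jar with a brass cap, 68 mm in diameter, 85 mm tall; other goods, to be left where they are; origin at the centre of the underside.
- honey_jar: Amber jar with a white cap, 60 mm in diameter, 75 mm tall; other goods, to be left where they are; origin at the centre of the underside.
- wax_wheel: Small red wax cheese wheel, 80 mm in diameter, 40 mm tall; other goods, to be left where they are; origin at the centre of the underside.
- gold_wheel: Small yellow cheese wheel, 100 mm in diameter, 50 mm tall; other goods, to be left where they are; origin at the centre of the underside.
- sample_cup: White cup, 70 mm in diameter, 50 mm tall; other goods, to be left where they are; origin at the centre of the underside.
- cheese_block: Pale cheese block, 50 by 80 mm, 35 mm tall; other goods, to be left where they are; origin at the centre of the underside.

How it is judged:
On the way, in this order (a step that is already met when the one before it is completed fails the run):
1. the white key alone is pressed while all the tubs are off the pan (value of joint key_white above 0.0035 m and value of joint each of key_yellow, key_blue, key_green, key_red, key_black below 0.002 m and height (world z) of each of tub1, tub2, tub3 below 0.045 m), for 0.05 s.
2. all the tubs stand upright on the pan, let go (x of tub1 in the frame of pan between -0.09 and 0.09 m and y of tub1 in the frame of pan between -0.115 and 0.115 m and z of tub1 in the frame of pan between -0.006 and 0.008 m and angle between each of tub1, tub2, tub3's own z axis and vertical below 0.15 rad and x of tub2 in the frame of pan between -0.09 and 0.09 m and y of tub2 in the frame of pan between -0.115 and 0.115 m and z of tub2 in the frame of pan between -0.006 and 0.008 m and x of tub3 in the frame of pan between -0.09 and 0.09 m and y of tub3 in the frame of pan between -0.115 and 0.115 m and z of tub3 in the frame of pan between -0.006 and 0.008 m and contact force between each of tub1, tub2, tub3 and the fingers below 0.1 N), for 0.3 s.
3. the yellow key alone is pressed with all the tubs on the pan (value of joint key_yellow above 0.0035 m and value of joint each of key_white, key_blue, key_green, key_red, key_black below 0.002 m and x of tub1 in the frame of pan between -0.09 and 0.09 m and y of tub1 in the frame of pan between -0.115 and 0.115 m and z of tub1 in the frame of pan between -0.006 and 0.008 m and angle between each of tub1, tub2, tub3's own z axis and vertical below 0.15 rad and x of tub2 in the frame of pan between -0.09 and 0.09 m and y of tub2 in the frame of pan between -0.115 and 0.115 m and z of tub2 in the frame of pan between -0.006 and 0.008 m and x of tub3 in the frame of pan between -0.09 and 0.09 m and y of tub3 in the frame of pan between -0.115 and 0.115 m and z of tub3 in the frame of pan between -0.006 and 0.008 m), for 0.05 s.
4. the blue key alone is pressed with all the tubs on the pan (value of joint key_blue above 0.0035 m and value of joint each of key_white, key_yellow, key_green, key_red, key_black below 0.002 m and x of tub1 in the frame of pan between -0.09 and 0.09 m and y of tub1 in the frame of pan between -0.115 and 0.115 m and z of tub1 in the frame of pan between -0.006 and 0.008 m and angle between each of tub1, tub2, tub3's own z axis and vertical below 0.15 rad and x of tub2 in the frame of pan between -0.09 and 0.09 m and y of tub2 in the frame of pan between -0.115 and 0.115 m and z of tub2 in the frame of pan between -0.006 and 0.008 m and x of tub3 in the frame of pan between -0.09 and 0.09 m and y of tub3 in the frame of pan between -0.115 and 0.115 m and z of tub3 in the frame of pan between -0.006 and 0.008 m), for 0.05 s.
5. the green key alone is pressed with all the tubs on the pan (value of joint key_green above 0.0035 m and value of joint each of key_white, key_yellow, key_blue, key_red, key_black below 0.002 m and x of tub1 in the frame of pan between -0.09 and 0.09 m and y of tub1 in the frame of pan between -0.115 and 0.115 m and z of tub1 in the frame of pan between -0.006 and 0.008 m and angle between each of tub1, tub2, tub3's own z axis and vertical below 0.15 rad and x of tub2 in the frame of pan between -0.09 and 0.09 m and y of tub2 in the frame of pan between -0.115 and 0.115 m and z of tub2 in the frame of pan between -0.006 and 0.008 m and x of tub3 in the frame of pan between -0.09 and 0.09 m and y of tub3 in the frame of pan between -0.115 and 0.115 m and z of tub3 in the frame of pan between -0.006 and 0.008 m), for 0.05 s.
At the end, for the whole second after the job is handed in: Every tub stands upright (within 0.15 rad), at rest and released, on the tray's floor (within 8 mm); the yellow ticket stands in the holder's slot, its foot 12 mm or more below the mouth, within 0.2 rad of upright; the red ticket still stands in its rack (x of tub1 in the frame of tray_in between -0.13 and 0.13 m and y of tub1 in the frame of tray_in between -0.05 and 0.05 m and z of tub1 in the frame of tray_in between -0.006 and 0.008 m and angle between each of tub1, tub2, tub3's own z axis and vertical below 0.15 rad and linear speed of each of tub1, tub2, tub3, ticket_yellow below 0.02 m/s and x of tub2 in the frame of tray_in between -0.13 and 0.13 m and y of tub2 in the frame of tray_in between -0.05 and 0.05 m and z of tub2 in the frame of tray_in between -0.006 and 0.008 m and x of tub3 in the frame of tray_in between -0.13 and 0.13 m and y of tub3 in the frame of tray_in between -0.05 and 0.05 m and z of tub3 in the frame of tray_in between -0.006 and 0.008 m and z of ticket_yellow in the frame of holder_hole0 between -0.025 and -0.012 m and horizontal distance between ticket_yellow and holder_hole0 below 0.006 m and angle between ticket_yellow's own z axis and vertical below 0.2 rad and distance of ticket_red from where it was at the start of the episode below 0.012 m and angle between ticket_red's own z axis and vertical below 0.25 rad); the robot touches nothing.
It fails at once if the red or the black key is pressed (value of joint any of key_red, key_black above 0.003 m).
It fails at once if one of the other goods on the counter is pushed more than 6 cm (distance of any of olive_jar, honey_jar, wax_wheel, gold_wheel, sample_cup, cheese_block from where it was at the start of the episode above 0.06 m).
Of tub1, tub2, tub3 only 2 to 3 are there at a start; the rules pass over those that are not, and their reading is None.
At some moment in a run one of tub1, tub2, tub3 may be knocked a few centimetres aside while the robot is not near it.
It also fails if it takes over 210 s, if anything falls off the work surface, if the arm or the gripper's body presses on something with over 40 N, if the wrist force passes 120 N, or if a joint passes its speed limit or range.

## Working session

There is one attempt and no reset: what is moved stays moved. The work goes in short steps, Python scripts to look and compute and a tool call to move; the robot and the scene stay as the last step left them, time stands still between calls to the robot, and variables do not carry over. Pictures are saved under pics/ and viewed, at most 14 in all, crops included, and the job is handed in when it is done.

Besides the shell and the picture viewer there is one more tool, called after ">>>" as name(argument=value, ...) on one line, values as JSON. apply_moves: Moves the arm, as the interface text tells. Its arguments: {"type":"object","properties":{"commands":{"type":"array"},"force":{"type":"number"}},"required":["commands"]}

```bash
mkdir -p pics; ls; cat > h.py <<'E'
import numpy as np, cv2
from workcell import arm
def world(f,u,v,z=None,d=None):
    K=f["mtx"];T=np.linalg.inv(f["world_to_cam"])
    r=np.array([(u-K[0,2])/K[0,0],(v-K[1,2])/K[1,1],1.])
    o=T[:3,3];w=T[:3,:3]@r
    if z is not None: return o+w*(z-o[2])/w[2]
    return o+w*d
def cloud(f):
    v,u=np.mgrid[:384,:512];K=f["mtx"];T=np.linalg.inv(f["world_to_cam"]);d=f["depth"]
    P=np.stack([(u-K[0,2])/K[0,0]*d,(v-K[1,2])/K[1,1]*d,d],-1)@T[:3,:3].T+T[:3,3]
    P[d==0]=np.nan
    return P
def save(n,im,s=1): cv2.imwrite("pics/"+n+".png",cv2.resize(im[...,::-1],None,fx=s,fy=s))
E
python3 - <<'E'
from h import *
print(arm.nose_length, arm.observe())
for c in("top","scene"):
    f=arm.grab_frame(c);save(c,f["frame"],1.5)
    P=cloud(f)
    np.savez(c+".npz",**f)
    for q in["pan","tray_in","holder_hole0","ticket_yellow","ticket_red","tub1","key_white_top","key_yellow_top","key_blue_top","key_green_top","olive_jar","honey_jar","wax_wheel","gold_wheel","sample_cup","cheese_block"]:
        for r in arm.landmark_of(c,q)[:4]:
            u,v=r["uv"];
            zz={"pan":.06,"tray_in":.005,"holder_hole0":.024}.get(q,.082 if "key" in q else 0.006 if 'ticket' in q else 0)
            print(c,q,round(r["p"],2),np.round(r["uv"]),np.round(world(f,u,v,z=zz),3),np.round(P[int(v),int(u)],3))
E
```

```text
pics
0.019 {'t': 0.0, 'q': array([ 1.00688715e+00,  2.21211097e-01,  1.52764202e+00, -1.56654432e-05,
        1.39468931e+00, -1.26089493e-01]), 'qvel': array([-5.14856506e-04,  5.49631559e-04, -1.95658035e-03,  4.78444440e-04,
        6.42526480e-07,  4.33072087e-04]), 'effort': array([ 3.12789161e-04, -4.94616866e+01, -3.87371564e+01,  6.99300435e-02,
        5.73659653e-02, -1.75050441e-04]), 'tcp_pos': array([0.26465993, 0.56554067, 0.24043017]), 'tcp_rot': array([-3.13965642e+00, -2.29899248e-04,  2.70377550e+00]), 'contact_force': array([ 0.16658021, -0.57355723, -0.23465017]), 'torque': array([ 0.03657677, -0.05838403, -0.02776695]), 'gripper_force': 0.0, 'finger_gap': 0.0869736090343205}
top pan 0.76 [137. 188.] [0.53  0.381 0.06 ] [0.534 0.386 0.053]
top pan 0.64 [272. 163.] [ 0.634 -0.112  0.06 ] [ 0.641 -0.112  0.021]
top tray_in 0.91 [324. 188.] [ 0.551 -0.309  0.005] [ 0.552 -0.307  0.007]
top tray_in 0.66 [248. 132.] [ 0.764 -0.018  0.005] [ 0.758 -0.019  0.037]
top holder_hole0 0.66 [269. 166.] [ 0.629 -0.101  0.024] [ 0.637 -0.101 -0.   ]
top ticket_yellow 0.53 [232. 
[... 2776 characters left out ...]
scene key_green_top 0.54 [368. 250.] [0.443 0.26  0.082] [0.443 0.258 0.083]
scene olive_jar 0.75 [201. 116.] [ 0.438 -0.488  0.   ] [ 0.452 -0.465  0.026]
scene honey_jar 0.68 [384. 312.] [0.497 0.379 0.   ] [0.528 0.382 0.059]
scene honey_jar 0.62 [251. 116.] [ 0.302 -0.377  0.   ] [ 0.316 -0.36   0.023]
scene wax_wheel 0.93 [205. 266.] [ 0.764 -0.001  0.   ] [0.773 0.017 0.039]
scene gold_wheel 0.89 [168. 124.] [ 0.552 -0.527 -0.   ] [ 0.574 -0.478  0.051]
scene sample_cup 0.84 [434. 270.] [0.306 0.39  0.   ] [0.341 0.391 0.05 ]
scene cheese_block 0.9 [177. 224.] [ 0.748 -0.158  0.   ] [ 0.756 -0.136  0.038]
scene cheese_block 0.53 [205. 159.] [ 0.547 -0.309  0.   ] [ 0.549 -0.313 -0.   ]
```

View pics/top.png

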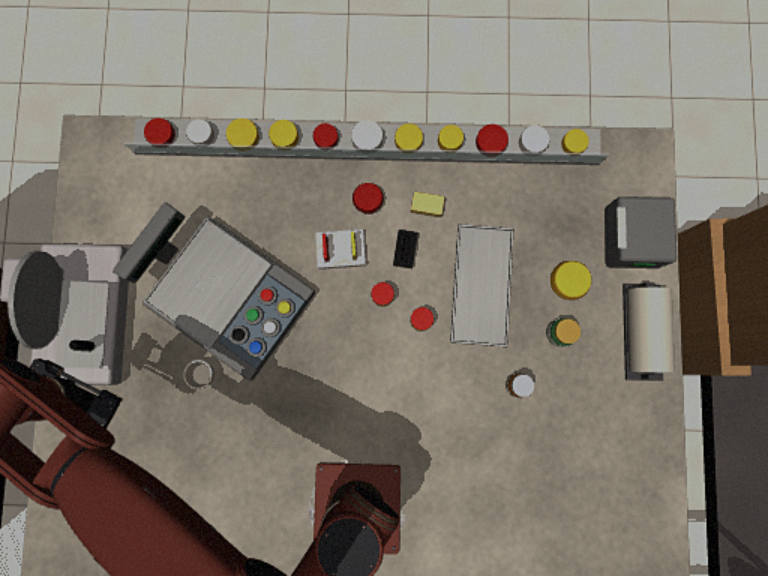

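View pics/scene.png

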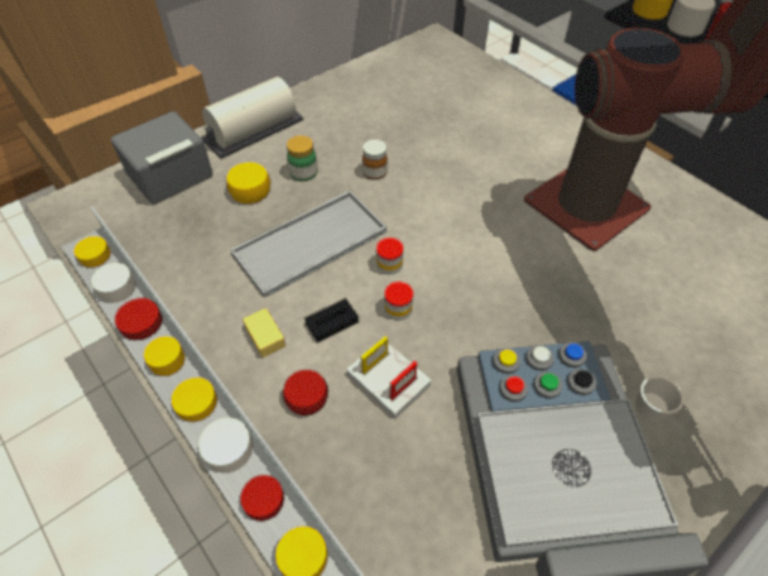

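The top view shows two tubs, with lids at (383,293) and (422,318), and the keypad at (240–290, 290–350). It also shows the rack, with red on the left and yellow on the right at (353,244), the holder at (405,249) and the tray at (482,285). Next I'll fit positions from the depth clouds.

```bash
python3 - <<'E'
from h import *
for c in("top","scene"):
    f=dict(np.load(c+".npz"));P=cloud(f);h=cv2.cvtColor(f["frame"],cv2.COLOR_RGB2HSV);H,S,V=[h[...,i].astype(int) for i in range(3)]
    x,y,z=P[...,0],P[...,1],P[...,2]
    def rep(n,m):
        m=m&np.isfinite(z)
        k,l,st,ce=cv2.connectedComponentsWithStats(m.astype(np.uint8))
        for i in range(1,k):
            if st[i,4]<12: continue
            q=P[l==i]; (cx,cy),(a,b),an=cv2.minAreaRect(q[:,:2].astype(np.float32)*1000)
            print(c,n,st[i,4],"med",np.round(np.median(q,0),3),"rect",np.round([cx,cy,a,b,an],1))
    col={"red":((H<8)|(H>172))&(S>150)&(V>60),"yel":(H>20)&(H<36)&(S>150)&(V>90),"grn":(H>45)&(H<80)&(S>120),"blu":(H>100)&(H<125)&(S>170)}
    kp=(x>.34)&(x<.56)&(y>.1)&(y<.36)
    for n,m in col.items(): rep("key "+n,m&kp&(z>.07))
    rep("key white",(V>150)&(S<40)&kp&(z>.074)&(y<.26)); rep("key black",(V<45)&kp&(z>.07))
    rep("pan",(x>.36)&(x<.7)&(y>.2)&(y<.6)&(abs(z-.06)<.012)&(V>110)&(S<40))
    t=(x>.4)&(x<.72)&(y>-.2)&(y<.17)
    rep("lid",col["red"]&t&(z>.047)&(x<.56))
    rep("tred",col["red"]&t&(z>.045)&(x>.56)); rep("tyel",col["yel"]&t&(z>.045)&(x>.56))
    rep("rack",(x>.56)&(x<.7)&(y>0)&(y<.15)&(z>.015)&(z<.035))
    rep("holder",(V<60)&(x>.56)&(x<.7)&(y>-.18)&(y<-.04)&(z>.01))
    rep("tray",(x>.38)&(x<.72)&(y>-.43)&(y<-.2)&(V>130)&(S<25))
E
```

```text
top key red 54 med [0.5   0.228 0.081] rect [499.  227.8  27.3  25.9  85.4]
top key yel 51 med [0.472 0.185 0.081] rect [471.5 184.8  25.4  23.1   1.2]
top key grn 49 med [0.453 0.26  0.082] rect [451.5 260.7  26.7  25.4  88.7]
top key blu 50 med [0.375 0.249 0.082] rect [375.3 248.5  25.7  24.7  51.2]
top key white 41 med [0.422 0.218 0.083] rect [422.1 216.7  21.7  27.5   1.2]
top key black 52 med [0.403 0.292 0.082] rect [4.044e+02 2.915e+02 2.530e+01 2.630e+01 2.000e-01]
top pan 3308 med [0.536 0.372 0.06 ] rect [528.7 378.6 207.3 253.   56. ]
top pan 23 med [0.597 0.596 0.068] rect [593.5 594.9   9.1  37.4  86.8]
top pan 22 med [0.482 0.262 0.06 ] rect [484.2 258.7  34.5  17.   78.3]
top pan 25 med [0.463 0.219 0.061] rect [460.9 217.8  39.4  17.4  52.9]
top pan 45 med [0.412 0.257 0.06 ] rect [410.  253.8  32.2  31.8   1.8]
top pan 30 med [0.391 0.217 0.06 ] rect [388.3 216.4  23.3  30.    8.5]
top lid 175 med [ 0.513 -0.05   0.055] rect [514.2 -50.7  52.   51.4   0.8]
top lid 176 med [ 0.454 -0.147  0.056] rect [ 4.539e+02 -1.470e+02  5.110e+01  5.120e+01  3.000e-01]
top tred 
[... 1498 characters left out ...]
599 0.07 ] rect [4.564e+02 5.988e+02 1.650e+01 2.200e+00 2.000e-01]
scene pan 26 med [0.488 0.599 0.07 ] rect [486.9 598.3  34.1   2.8   1.4]
scene lid 203 med [ 0.46  -0.142  0.056] rect [ 458.5 -143.1   50.9   50.9   49.9]
scene lid 244 med [ 0.519 -0.044  0.056] rect [515.9 -45.5  53.8  50.6  50.5]
scene tred 80 med [0.631 0.099 0.075] rect [628.7  98.3  58.6   7.1   7.8]
scene tyel 93 med [0.639 0.029 0.075] rect [635.6  28.3  58.2   7.3   7. ]
scene rack 1087 med [0.642 0.065 0.025] rect [631.6  61.6  91.7 121.1   5. ]
scene holder 470 med [ 0.64  -0.096  0.024] rect [ 637.7 -100.    50.1   87.8   81.1]
scene tray 2915 med [ 0.559 -0.3    0.006] rect [ 548.9 -305.1  159.3  299.7   87. ]
```

>>> apply_moves(commands=[[0, 16, -35, 0, 0], [0, 16, -35, 0, 0], [0, 16, -35, 0, 0], [0, 16, -35, 0, 0], [0, 16, -35, 0, 0], [0, 16, -35, 0, 0], [0, 16, -35, 0, 0], [0, 16, -35, -20, 0], [0, 16, -35, -20, 0], [0, 15, -32, -20, 0]], force=20)

```text
t: 2.53
tcp_pos: [0.4237, 0.2201, 0.1834]
tcp_rot: [3.14, 0.002, 2.704]
contact_force: [1.4, 0.2, -1.4]
finger_gap: 0.0282
gripper_force: 0.0
```

>>> apply_moves(commands=[[0, 0, 0, -20, 0], [0, 0, 0, -20, 0], [0, 0, 0, -10, 0], [0, 0, 0, 0, 0], [0, 0, 0, 0, 0], [0, 0, 0, 0, 0], [0, 0, 0, 0, 0], [0, 0, 0, 0, 0], [0, 0, 0, 0, 0], [0, 0, 0, 0, 0]])

```text
t: 3.37
tcp_pos: [0.423, 0.2221, 0.1337]
tcp_rot: [3.141, 0.001, 2.704]
contact_force: [-0.1, 0.4, -0.0]
finger_gap: 0.0004
gripper_force: 0.0
```

```bash
python3 - <<'E'
from h import *
o=arm.observe();print(o["t"],o["tcp_pos"],o["tcp_rot"],o["contact_force"],o["finger_gap"])
f=arm.grab_frame("wrist");np.savez("w1.npz",**f);save("w1",f["frame"],1.2);print(f["mtx"],f["world_to_cam"])
f=arm.grab_frame("top");save("t2",f["frame"][:,:400],1.3)
E
```

```text
3.3667 [0.4229785 0.2221014 0.1337108] [3.14086257e+00 7.84200607e-04 2.70421527e+00] [-0.07806152  0.4041975  -0.01458135] 0.0003608795004264007
[[297.31863964   0.         260.65202406]
 [  0.         297.31863964 191.33943998]
 [  0.           0.           1.        ]] [[ 4.23936159e-01  9.05691714e-01  8.07664011e-04 -3.80560217e-01]
 [ 8.62340572e-01 -4.03916631e-01  3.05319659e-01 -2.79108866e-01]
 [ 2.76851714e-01 -1.28739562e-01 -9.52249575e-01  2.01717203e-01]
 [ 0.00000000e+00  0.00000000e+00  0.00000000e+00  1.00000000e+00]]
```

View pics/w1.png

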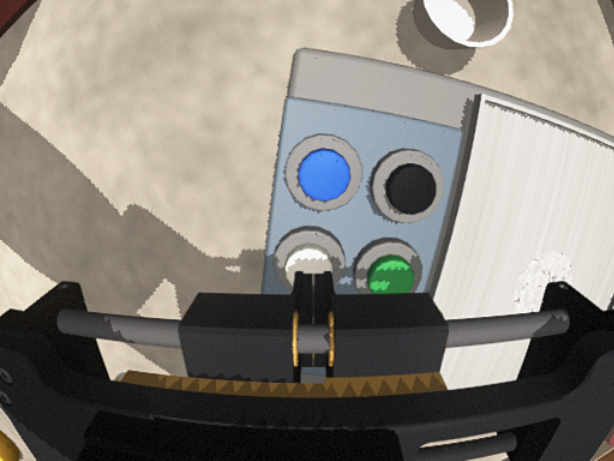

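View pics/t2.png

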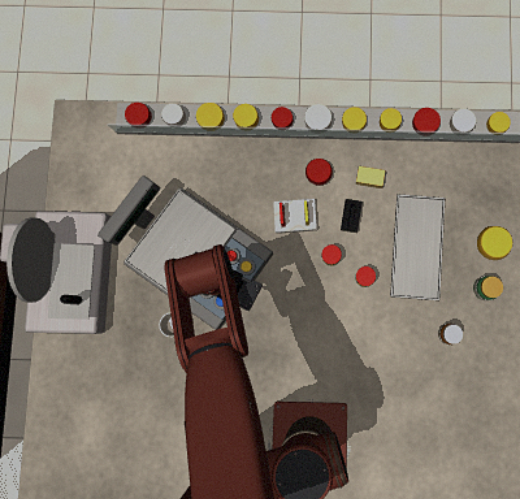

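Two tubs only: the left side of the top view is clear apart from the cup. In the wrist view blue is at (324,174), black at (411,188), green at (390,276) and white lies under the fingers at (310,260). I'll check the key offsets from the blue and black keys.

```bash
cat >> h.py <<'E'
def ray(f,u,v):
    K=f["mtx"];x=(u-K[0,2])/K[0,0];y=(v-K[1,2])/K[1,1];r=np.hypot(x,y)+1e-12
    return np.array([np.sin(r)*x/r,np.sin(r)*y/r,np.cos(r)])
def wz(f,u,v,z):
    T=np.linalg.inv(f["world_to_cam"]);w=T[:3,:3]@ray(f,u,v);o=T[:3,3];return o+w*(z-o[2])/w[2]
def wblob(f,m,z,mn=100,full=False):
    "largest blob of mask in wrist view projected to height z: minAreaRect mm"
    k,l,st,ce=cv2.connectedComponentsWithStats(m.astype(np.uint8));out=[]
    for i in range(1,k):
        if st[i,4]<mn: continue
        v,u=np.where(l==i);q=np.array([wz(f,a,b,z)[:2] for a,b in zip(u,v)])*1000
        (cx,cy),(a,b),an=cv2.minAreaRect(q.astype(np.float32)); out.append((st[i,4],np.round(ce[i]),np.round([cx,cy,a,b,an],1)))
    return out
def hsv(f):
    h=cv2.cvtColor(f["frame"],cv2.COLOR_RGB2HSV).astype(int);return h[...,0],h[...,1],h[...,2]
E
python3 - <<'E'
from h import *
f=dict(np.load("w1.npz"));H,S,V=hsv(f)
print("blu",wblob(f,(H>100)&(H<125)&(S>170)&(V>90),.082))
print("grn",wblob(f,(H>45)&(H<80)&(S>120),.082))
m=(V<50);m[:,:300]=0;m[200:]=0;m[:100]=0
print("blk",wblob(f,m,.082))
m=(V>190)&(S<30);m[250:]=0;m[:205]=0;m[:,:230]=0;m[:,285:]=0
print("wht",wblob(f,m,.082,50))
print(f["depth"][145,270])
E
```

```text
blu [(np.int32(1103), array([270., 148.]), array([376.5, 250.4,  27.4,  28.4,  65. ]))]
grn [(np.int32(1015), array([325., 230.]), array([449.8, 262.7,  29.1,  25.4,  64.2]))]
blk [(np.int32(1279), array([342., 157.]), array([404.3, 292.8,  29. ,  28.9,  67.7]))]
wht [(np.int32(555), array([255., 218.]), array([419.9, 218.6,  26.7,  17.6,  86.7]))]
0.19551744
```

>>> apply_moves(commands=[[0, 3, -3, -12, 0], [0, 0, 0, -12, 0], [0, 0, 0, -5, 0], [0, 0, 0, -4, 0], [0, 0, 0, -3, 0], [0, 0, 0, -3, 0], [0, 0, 0, -1, 0], [0, 0, 0, 0, 0], [0, 0, 0, 0, 0], [0, 0, 0, 0, 0]])

```text
t: 4.3
tcp_pos: [0.4257, 0.2188, 0.0951]
tcp_rot: [-3.141, -0.0, 2.704]
contact_force: [-8.8, -3.2, 17.5]
finger_gap: 0.0001
gripper_force: 8.7
```

>>> apply_moves(commands=[[0, 0, 0, 5, 0], [0, 0, 0, 30, 0], [87, 9, -26, 35, 0], [87, 10, -30, 35, 0], [87, 12, -35, 0, 0], [87, 12, -35, 0, 0], [87, 12, -35, 0, 0], [87, 12, -35, 0, 0], [87, 12, -35, 0, 0], [87, 10, -35, 0, 0]])

```text
t: 5.13
tcp_pos: [0.5139, -0.0439, 0.1924]
tcp_rot: [3.141, 0.002, 2.704]
contact_force: [1.9, 0.3, 0.7]
finger_gap: 0.0459
gripper_force: 0.0
```

```bash
python3 - <<'E'
from h import *
f=arm.grab_frame("wrist");np.savez("w2.npz",**f);save("w2",f["frame"],1.2);H,S,V=hsv(f)
o=arm.observe();print(o["t"],o["tcp_pos"],o["finger_gap"])
print(wblob(f,((H<8)|(H>172))&(S>150)&(V>60),.055))
print(wblob(f,(H>20)&(H<36)&(S>150)&(V>90),.076))
print([ (r["p"],r["uv"],wz(f,*r["uv"],0)) for r in arm.landmark_of("wrist","tub1")])
E
```

```text
5.1833 [ 0.51542098 -0.04979074  0.1927215 ] 0.04968627979354694
[(np.int32(500), array([489.,  79.]), array([507.8, 250.1,  39. ,  30.8,  73.7])), (np.int32(2028), array([149., 177.]), array([ 455.8, -144.8,   56. ,   54.5,   65.4])), (np.int32(2334), array([257., 188.]), array([514.5, -48.2,  53.9,  55.1,  64.9])), (np.int32(692), array([412., 220.]), array([627.5,  94.3,  95.6,  22.8,   6.2]))]
[(np.int32(458), array([455.,  65.]), array([474.2, 186.9,  34.3,  28.7,  76.3])), (np.int32(129), array([351., 232.]), array([591.3,  20. ,  31.9,   6.1,  10.1]))]
[(0.9, [258.7, 176.2], array([ 0.51724742, -0.04789126,  0.        ])), (0.59, [161.6, 163.4], array([ 0.45272421, -0.14637661,  0.        ]))]
```

View pics/w2.png

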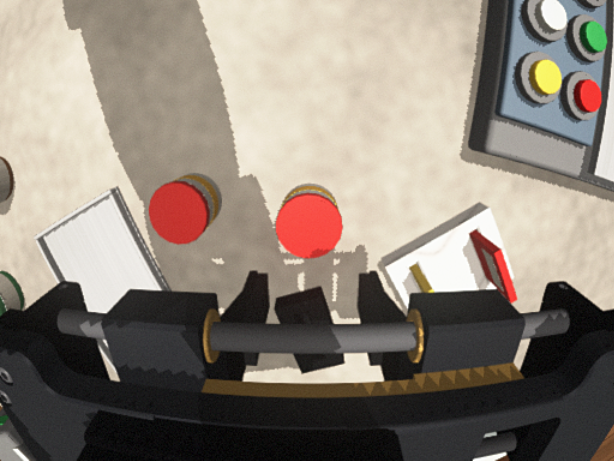

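The wrist view shows tub A at (308,225) between the fingers and tub B at (180,212), which agrees with the map. Next I grasp A.

>>> apply_moves(commands=[[87, 0, 2, 0, 0], [87, 0, 0, 0, 0], [87, 0, 0, -20, 0], [87, 0, 0, -30, 0], [87, 0, 0, -35, 0], [87, 0, 0, -35, 0], [87, 0, 0, -25, 0], [87, 0, 0, -8, 0], [50, 0, 0, 0, 0], [50, 0, 0, 0, 0]], force=15)

```text
t: 6.07
tcp_pos: [0.5134, -0.0392, 0.0396]
tcp_rot: [3.141, 0.0, 2.705]
contact_force: [0.2, 0.3, 0.8]
finger_gap: 0.0801
gripper_force: 0.0
```

>>> apply_moves(commands=[[50, 0, 0, 0, 0], [50, 0, 0, 0, 0], [50, 0, 0, 0, 0], [50, 0, 0, 0, 0], [50, 0, 0, 10, 0], [50, 0, 0, 20, 0], [50, 0, 0, 30, 0], [50, 0, 0, 30, 0], [50, 0, 0, 30, 0], [50, 0, 0, 30, 0]])

```text
t: 6.9
tcp_pos: [0.5123, -0.0397, 0.1904]
tcp_rot: [3.141, -0.001, 2.704]
contact_force: [1.3, 0.7, -1.9]
finger_gap: 0.0556
gripper_force: 15.0
```

>>> apply_moves(commands=[[50, -4, 38, 0, 0], [50, -4, 38, 0, 0], [50, -4, 38, 0, 0], [50, -4, 38, 0, 0], [50, -4, 38, 0, 0], [50, -4, 38, 0, 0], [50, -4, 38, 0, 0], [50, -4, 38, 0, 0], [50, -4, 38, 0, 0], [50, -3, 38, 0, 0]])

```text
t: 7.73
tcp_pos: [0.4728, 0.3418, 0.1891]
tcp_rot: [-3.141, -0.001, 2.704]
contact_force: [1.1, 0.0, -2.4]
finger_gap: 0.0553
gripper_force: 15.0
```

>>> apply_moves(commands=[[50, -2, 25, 0, 0], [50, 0, 14, 0, 0], [50, 0, 0, -10, 0], [50, 0, 0, -20, 0], [50, 0, 0, -20, 0], [50, 0, 0, -15, 0], [50, 0, 0, -10, 0], [50, 0, 0, -5, 0], [50, 0, 0, 0, 0], [50, 0, 0, 0, 0]])

```text
t: 8.57
tcp_pos: [0.4724, 0.3786, 0.1092]
tcp_rot: [3.141, 0.0, 2.703]
contact_force: [-0.3, -0.4, -3.0]
finger_gap: 0.0554
gripper_force: 15.0
```

>>> apply_moves(commands=[[50, 0, 0, -4, 0], [50, 0, 0, -3, 0], [50, 0, 0, -2, 0], [50, 0, 0, 0, 0], [87, 0, 0, 0, 0], [87, 0, 0, 0, 0], [87, 0, 0, 0, 0], [87, 0, 0, 0, 0], [87, 0, 0, 0, 0], [87, 0, 0, 15, 0]])

```text
t: 9.4
tcp_pos: [0.47, 0.3777, 0.1118]
tcp_rot: [-3.137, -0.003, 2.704]
contact_force: [-1.1, -0.5, -0.8]
finger_gap: 0.0843
gripper_force: 0.0
```

>>> apply_moves(commands=[[87, 0, 0, 25, 0], [87, 0, 0, 35, 0], [87, 0, -30, 15, 0], [87, 0, -40, 0, 0], [87, 0, -40, 0, 0], [87, 0, -40, 0, 0], [87, 0, -40, 0, 0], [87, 0, -40, 0, 0], [87, 0, -40, 0, 0], [87, 0, -40, 0, 0]])

```text
t: 10.23
tcp_pos: [0.4716, 0.0672, 0.1901]
tcp_rot: [3.141, 0.001, 2.704]
contact_force: [0.1, 0.4, -0.2]
finger_gap: 0.0869
gripper_force: 0.0
```

>>> apply_moves(commands=[[87, -4, -40, 0, 0], [87, -4, -40, 0, 0], [87, -4, -40, 0, 0], [87, -4, -40, 0, 0], [87, 0, -40, 0, 0], [87, 0, -14, 0, 0], [87, 0, 0, 0, 0], [87, 0, 0, 0, 0], [87, 0, 0, 0, 0], [87, 0, 0, 0, 0]])

```text
t: 11.07
tcp_pos: [0.456, -0.1438, 0.1897]
tcp_rot: [3.141, -0.0, 2.705]
contact_force: [-0.9, 0.0, 1.0]
finger_gap: 0.0872
gripper_force: 0.0
```

```bash
python3 - <<'E'
from h import *
f=arm.grab_frame("wrist");np.savez("w3.npz",**f);H,S,V=hsv(f)
o=arm.observe();print(o["t"],o["tcp_pos"],o["finger_gap"])
print(wblob(f,((H<8)|(H>172))&(S>150)&(V>60),.055))
f=arm.grab_frame("scene");P=cloud(f);H,S,V=hsv(f);z=P[...,2]
m=((H<8)|(H>172))&(S>150)&(z>.1)&(z<.13)
print(m.sum(),np.median(P[m],0), P[m].max(0),P[m].min(0))
E
```

```text
11.1167 [ 0.45605379 -0.14368828  0.18973262] 0.08702918308691653
[(np.int32(2391), array([259., 187.]), array([ 455.9, -145.8,   54.4,   55.2,   37.9])), (np.int32(699), array([482., 224.]), array([625.1,  96. , 111.9,  36.7,  35.9]))]
449 [0.48004629 0.37922734 0.11578506] [0.50540158 0.40393207 0.11994808] [0.45211571 0.3528278  0.10861854]
```

>>> apply_moves(commands=[[87, 0, -2, -20, 0], [87, 0, 0, -30, 0], [87, 0, 0, -35, 0], [87, 0, 0, -35, 0], [87, 0, 0, -22, 0], [87, 0, 0, -8, 0], [87, 0, 0, 0, 0], [50, 0, 0, 0, 0], [50, 0, 0, 0, 0], [50, 0, 0, 0, 0]])

```text
t: 12.0
tcp_pos: [0.4577, -0.1477, 0.0418]
tcp_rot: [-3.141, 0.004, 2.704]
contact_force: [-0.2, -1.1, 0.0]
finger_gap: 0.0743
gripper_force: 0.0
```

>>> apply_moves(commands=[[50, 0, 0, 0, 0], [50, 0, 0, 0, 0], [50, 0, 0, 0, 0], [50, 0, 0, 0, 0], [50, 0, 0, 10, 0], [50, 0, 0, 20, 0], [50, 0, 0, 30, 0], [50, 0, 0, 30, 0], [50, 0, 0, 30, 0], [50, 0, 0, 30, 0]])

```text
t: 12.83
tcp_pos: [0.4553, -0.1467, 0.1913]
tcp_rot: [-3.142, -0.001, 2.704]
contact_force: [0.6, -0.4, -1.1]
finger_gap: 0.0554
gripper_force: 15.0
```

>>> apply_moves(commands=[[50, 8, 38, 0, 0], [50, 8, 38, 0, 0], [50, 8, 38, 0, 0], [50, 8, 38, 0, 0], [50, 8, 38, 0, 0], [50, 8, 38, 0, 0], [50, 8, 38, 0, 0], [50, 8, 38, 0, 0], [50, 8, 38, 0, 0], [50, 8, 38, 0, 0]])

```text
t: 13.67
tcp_pos: [0.5355, 0.2348, 0.1899]
tcp_rot: [-3.141, -0.001, 2.704]
contact_force: [0.1, 0.2, -1.6]
finger_gap: 0.0555
gripper_force: 15.0
```

>>> apply_moves(commands=[[50, 8, 38, 0, 0], [50, 8, 38, 0, 0], [50, 3, 14, 0, 0], [50, 0, 0, -10, 0], [50, 0, 0, -20, 0], [50, 0, 0, -20, 0], [50, 0, 0, -15, 0], [50, 0, 0, -10, 0], [50, 0, 0, -5, 0], [50, 0, 0, 0, 0]])

```text
t: 14.5
tcp_pos: [0.554, 0.3218, 0.1082]
tcp_rot: [-3.139, -0.002, 2.703]
contact_force: [-1.5, 0.1, -2.5]
finger_gap: 0.0557
gripper_force: 15.0
```

>>> apply_moves(commands=[[50, 0, 0, -4, 0], [50, 0, 0, -2, 0], [50, 0, 0, 0, 0], [50, 0, 0, 0, 0], [87, 0, 0, 0, 0], [87, 0, 0, 0, 0], [87, 0, 0, 0, 0], [87, 0, 0, 0, 0], [87, 0, 0, 0, 0], [87, 0, 0, 15, 0]])

```text
t: 15.33
tcp_pos: [0.5529, 0.3221, 0.1157]
tcp_rot: [-3.137, -0.004, 2.704]
contact_force: [-0.0, -0.4, -0.5]
finger_gap: 0.0844
gripper_force: 0.0
```

>>> apply_moves(commands=[[87, 0, 0, 25, 0], [87, 0, 0, 30, 0], [87, 0, 0, 20, 0], [30, -20, -35, 0, 0], [0, -20, -35, 0, 0], [0, -20, -35, 0, 0], [0, -19, -30, 0, 0], [0, 0, 0, 0, 0], [0, 0, 0, 0, 0], [0, 0, 0, 0, 0]])

```text
t: 16.17
tcp_pos: [0.4766, 0.1881, 0.1945]
tcp_rot: [3.14, 0.001, 2.703]
contact_force: [0.1, 0.2, -0.1]
finger_gap: 0.0483
gripper_force: 0.0
```

```bash
python3 - <<'E'
from h import *
f=arm.grab_frame("scene");save("s3",f["frame"][150:,250:],2);P=cloud(f);H,S,V=hsv(f);z=P[...,2]
m=((H<8)|(H>172))&(S>150)&(z>.1)&(z<.13)
k,l,st,ce=cv2.connectedComponentsWithStats(m.astype(np.uint8))
for i in range(1,k):
    if st[i,4]>30: print(st[i,4],P[l==i].mean(0).round(3),np.ptp(P[l==i],0).round(3))
print(arm.observe()["tcp_pos"],arm.observe()["finger_gap"])
E
```

```text
143 [-0.695 -0.102  0.115] [0.075 0.057 0.029]
447 [0.48  0.379 0.116] [0.054 0.051 0.014]
453 [0.558 0.326 0.116] [0.053 0.052 0.012]
[0.47687092 0.18853289 0.19449979] 0.04414778800149173
```

View pics/s3.png

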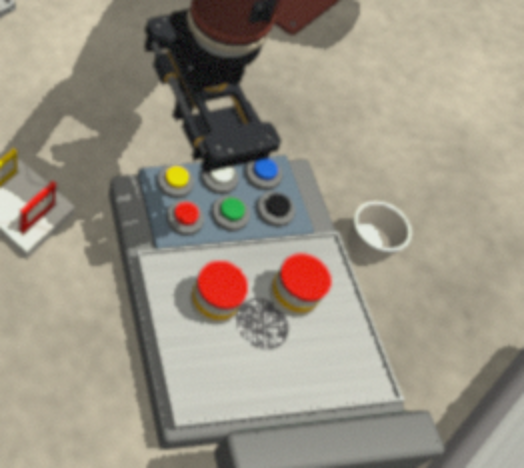

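Both tubs stand on the pan, at (220,285) and (303,280) in the crop. Now I press yellow.

>>> apply_moves(commands=[[0, -1, -1, -20, 0], [0, 0, 0, -20, 0], [0, 0, 0, -20, 0], [0, 0, 0, 0, 0], [0, 0, 0, 0, 0], [0, 0, 0, -12, 0], [0, 0, 0, -12, 0], [0, 0, 0, -6, 0], [0, 0, 0, -5, 0], [0, 0, 0, -4, 0]])

```text
t: 17.05
tcp_pos: [0.4749, 0.1871, 0.0948]
tcp_rot: [-3.141, -0.001, 2.704]
contact_force: [-10.5, -2.4, 34.9]
finger_gap: 0.0005
gripper_force: 18.1
```

>>> apply_moves(commands=[[0, 0, 0, -1, 0], [0, 0, 0, 0, 0], [0, 0, 0, 0, 0], [0, 0, 0, 0, 0], [0, 0, 0, 0, 0], [0, 0, 0, 0, 0], [0, 0, 0, 0, 0], [0, 0, 0, 0, 0], [0, 0, 0, 0, 0], [0, 0, 0, 0, 0]])

```text
t: 17.88
tcp_pos: [0.4748, 0.187, 0.0952]
tcp_rot: [-3.141, -0.001, 2.704]
contact_force: [-6.7, -1.8, 12.2]
finger_gap: 0.0007
gripper_force: 6.4
```

>>> apply_moves(commands=[[0, 0, 0, 15, 0], [0, 0, 0, 30, 0], [0, -32, 21, 0, 0], [0, -33, 21, 0, 0], [0, -32, 21, 0, 0], [0, 0, 0, 0, 0], [0, 0, 0, -12, 0], [0, 0, 0, -12, 0], [0, 0, 0, -6, 0], [0, 0, 0, 0, 0]])

```text
t: 18.72
tcp_pos: [0.3771, 0.2494, 0.1074]
tcp_rot: [-3.14, -0.002, 2.704]
contact_force: [-0.5, -0.0, 0.0]
finger_gap: 0.0003
gripper_force: 0.0
```

>>> apply_moves(commands=[[0, 0, 0, -4, 0], [0, 0, 0, -4, 0], [0, 0, 0, -3, 0], [0, 0, 0, -3, 0], [0, 0, 0, -1, 0], [0, 0, 0, 0, 0], [0, 0, 0, 0, 0], [0, 0, 0, 0, 0], [0, 0, 0, 0, 0], [0, 0, 0, 0, 0]])

```text
t: 19.55
tcp_pos: [0.3788, 0.2501, 0.0952]
tcp_rot: [3.141, 0.001, 2.704]
contact_force: [-3.0, -1.8, 11.5]
finger_gap: 0.0003
gripper_force: 5.8
```

>>> apply_moves(commands=[[0, 0, 0, 15, 0], [0, 0, 0, 30, 0], [0, 25, 4, 0, 0], [0, 25, 4, 0, 0], [0, 25, 4, 0, 0], [0, 0, 0, 0, 0], [0, 0, 0, -12, 0], [0, 0, 0, -12, 0], [0, 0, 0, -6, 0], [0, 0, 0, 0, 0]])

```text
t: 20.38
tcp_pos: [0.45, 0.2611, 0.1056]
tcp_rot: [-3.137, -0.004, 2.704]
contact_force: [-1.6, 0.3, -0.2]
finger_gap: 0.0004
gripper_force: 0.0
```

>>> apply_moves(commands=[[0, 0, 0, -4, 0], [0, 0, 0, -4, 0], [0, 0, 0, -3, 0], [0, 0, 0, -3, 0], [0, 0, 0, -1, 0], [0, 0, 0, 0, 0], [0, 0, 0, 0, 0], [0, 0, 0, 0, 0], [0, 0, 0, 0, 0], [0, 0, 0, 0, 0]])

```text
t: 21.22
tcp_pos: [0.4529, 0.2621, 0.0953]
tcp_rot: [-3.142, -0.0, 2.704]
contact_force: [-5.6, -2.3, 12.5]
finger_gap: 0.0005
gripper_force: 6.2
```

>>> apply_moves(commands=[[0, 0, 0, 15, 0], [0, 0, 0, 40, 0], [20, 0, 0, 40, 0], [87, 25, 15, 7, 0], [87, 25, 15, 0, 0], [87, 25, 15, 0, 0], [87, 26, 15, 0, 0], [87, 0, 0, 0, 0], [87, 0, 0, 0, 0], [87, 0, 0, 0, 0]])

```text
t: 22.05
tcp_pos: [0.5532, 0.3216, 0.1951]
tcp_rot: [-3.14, -0.001, 2.704]
contact_force: [-0.4, -0.3, 0.4]
finger_gap: 0.0458
gripper_force: 0.0
```

```bash
python3 - <<'E'
from h import *
f=arm.grab_frame("wrist");np.savez("w4.npz",**f);H,S,V=hsv(f)
o=arm.observe();print(o["t"],o["tcp_pos"],o["finger_gap"])
print(wblob(f,((H<8)|(H>172))&(S>150)&(V>60),.115))
E
```

```text
22.1 [0.55307884 0.32154461 0.19549038] 0.049943980814758045
[(np.int32(4108), array([284.,  89.]), array([476.3, 376.9,  53.9,  54. ,  65.7])), (np.int32(706), array([152., 185.]), array([498.7, 247.4,  24.7,  27.2,  30.2])), (np.int32(3448), array([264., 205.]), array([553.7, 324.4,  53.6,  56. ,  63. ]))]
```

>>> apply_moves(commands=[[87, 0, 2, 0, 0], [87, 0, 0, 0, 0], [87, 0, 0, 0, 0], [87, 0, 0, -25, 0], [87, 0, 0, -30, 0], [87, 0, 0, -25, 0], [87, 0, 0, -15, 0], [50, 0, 0, 0, 0], [50, 0, 0, 0, 0], [50, 0, 0, 0, 0]])

```text
t: 22.93
tcp_pos: [0.5548, 0.3243, 0.1025]
tcp_rot: [3.14, 0.002, 2.704]
contact_force: [0.3, 0.3, 0.1]
finger_gap: 0.0741
gripper_force: 0.0
```

>>> apply_moves(commands=[[50, 0, 0, 0, 0], [50, 0, 0, 0, 0], [50, 0, 0, 0, 0], [50, 0, 0, 0, 0], [50, 0, 0, 10, 0], [50, 0, 0, 20, 0], [50, 0, 0, 30, 0], [50, 0, 0, 35, 0], [50, 4, -38, 0, 0], [50, 4, -38, 0, 0]])

```text
t: 23.77
tcp_pos: [0.5634, 0.2494, 0.1998]
tcp_rot: [3.137, 0.005, 2.708]
contact_force: [0.8, -0.9, -2.9]
finger_gap: 0.0555
gripper_force: 15.0
```

>>> apply_moves(commands=[[50, 4, -38, 0, 0], [50, 4, -38, 0, 0], [50, 4, -38, 0, 0], [50, 4, -38, 0, 0], [50, 4, -38, 0, 0], [50, 4, -38, 0, 0], [50, 4, -38, 0, 0], [50, 4, -38, 0, 0], [50, 4, -38, 0, 0], [50, 4, -38, 0, 0]])

```text
t: 24.6
tcp_pos: [0.6016, -0.1338, 0.1961]
tcp_rot: [3.141, -0.0, 2.704]
contact_force: [0.0, -1.2, -2.1]
finger_gap: 0.0556
gripper_force: 15.0
```

>>> apply_moves(commands=[[50, 4, -38, 0, 0], [50, 4, -38, 0, 0], [50, 4, -38, 0, 0], [50, 4, -38, 0, 0], [50, 3, -20, 0, 0], [50, 0, 0, -30, 0], [50, 0, 0, -35, 0], [50, 0, 0, -35, 0], [50, 0, 0, -25, 0], [50, 0, 0, -10, 0]])

```text
t: 25.43
tcp_pos: [0.6176, -0.3021, 0.0551]
tcp_rot: [3.14, -0.009, 2.703]
contact_force: [-0.9, -0.2, -2.2]
finger_gap: 0.0553
gripper_force: 15.0
```

>>> apply_moves(commands=[[50, 0, 0, 0, 0], [50, 0, 0, 0, 0], [50, 0, 0, 0, 0], [50, 0, 0, 0, 0], [50, 0, 0, 0, 0], [50, 0, 0, 0, 0], [50, 0, 0, 0, 0], [50, 0, 0, 0, 0], [50, 0, 0, 0, 0], [50, 0, 0, 0, 0]])

```text
t: 26.27
tcp_pos: [0.6209, -0.304, 0.0607]
tcp_rot: [3.142, -0.0, 2.704]
contact_force: [0.4, 0.3, -2.3]
finger_gap: 0.0559
gripper_force: 15.0
```

>>> apply_moves(commands=[[50, 0, 0, -6, 0], [50, 0, 0, -5, 0], [50, 0, 0, -2, 0], [50, 0, 0, -1, 0], [50, 0, 0, 0, 0], [50, 0, 0, 0, 0], [87, 0, 0, 0, 0], [87, 0, 0, 0, 0], [87, 0, 0, 0, 0], [87, 0, 0, 0, 0]])

```text
t: 27.1
tcp_pos: [0.6209, -0.304, 0.0464]
tcp_rot: [3.142, -0.0, 2.704]
contact_force: [-0.4, -0.4, -0.4]
finger_gap: 0.0745
gripper_force: 0.0
```

>>> apply_moves(commands=[[87, 0, 0, 0, 0], [87, 0, 0, 15, 0], [87, 0, 0, 30, 0], [87, 0, 0, 35, 0], [87, 0, 0, 35, 0], [87, 0, 0, 35, 0], [87, -8, 38, 0, 0], [87, -8, 38, 0, 0], [87, -8, 38, 0, 0], [87, -8, 38, 0, 0]])

```text
t: 27.93
tcp_pos: [0.5886, -0.1508, 0.1984]
tcp_rot: [3.141, 0.002, 2.703]
contact_force: [0.4, 0.6, 0.3]
finger_gap: 0.0871
gripper_force: 0.0
```

>>> apply_moves(commands=[[87, -8, 38, 0, 0], [87, -8, 38, 0, 0], [87, -8, 38, 0, 0], [87, -8, 38, 0, 0], [87, -8, 38, 0, 0], [87, -8, 38, 0, 0], [87, -8, 38, 0, 0], [87, -8, 38, 0, 0], [87, -8, 38, 0, 0], [87, -8, 38, 0, 0]])

```text
t: 28.77
tcp_pos: [0.5085, 0.2299, 0.1984]
tcp_rot: [3.14, 0.001, 2.704]
contact_force: [0.4, 0.6, -0.1]
finger_gap: 0.0867
gripper_force: 0.0
```

>>> apply_moves(commands=[[87, -8, 38, 0, 0], [87, -8, 38, 0, 0], [87, -8, 38, 0, 0], [87, -8, 34, 0, 0], [87, 0, 0, 0, 0], [87, 0, 0, 0, 0], [87, 0, 0, 0, 0], [87, 0, 0, 0, 0], [87, 0, 0, 0, 0], [87, 0, 0, 0, 0]])

```text
t: 29.6
tcp_pos: [0.4775, 0.3748, 0.197]
tcp_rot: [3.142, 0.0, 2.702]
contact_force: [0.6, -0.2, 0.2]
finger_gap: 0.087
gripper_force: 0.0
```

```bash
python3 - <<'E'
from h import *
f=arm.grab_frame("wrist");H,S,V=hsv(f)
o=arm.observe();print(o["t"],o["tcp_pos"],o["finger_gap"])
print(wblob(f,((H<8)|(H>172))&(S>150)&(V>60),.115))
f=arm.grab_frame("top");np.savez("top2.npz",**f);save("t5",f["frame"][100:300,200:420],3)
print(arm.landmark_of("top","tray_in"))
E
```

```text
29.65 [0.47750987 0.37494698 0.19698092] 0.08693587703749135
[(np.int32(3444), array([263., 201.]), array([475.6, 377.8,  53.8,  55.1,  64.7])), (np.int32(153), array([ 14., 365.]), array([ 575.7, -159.4,   43.8,   45.7,    5.7]))]
[{'uv': [324.8, 190.3], 'p': 0.9}, {'uv': [245.9, 132.1], 'p': 0.28}]
```

View pics/t5.png

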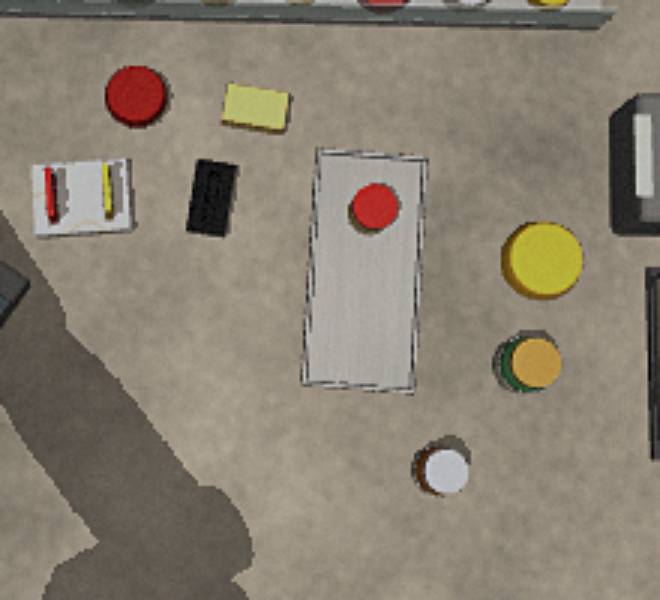

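The first tub stands well inside the tray, at (375,207) in the crop. Now the second.

>>> apply_moves(commands=[[87, -2, 3, -30, 0], [87, 0, 0, -30, 0], [87, 0, 0, -22, 0], [87, 0, 0, -14, 0], [87, 0, 0, 0, 0], [50, 0, 0, 0, 0], [50, 0, 0, 0, 0], [50, 0, 0, 0, 0], [50, 0, 0, 0, 0], [50, 0, 0, 0, 0]])

```text
t: 30.58
tcp_pos: [0.4757, 0.3795, 0.1022]
tcp_rot: [3.14, 0.001, 2.704]
contact_force: [0.1, -0.1, 0.2]
finger_gap: 0.0613
gripper_force: 0.0
```

>>> apply_moves(commands=[[50, 0, 0, 0, 0], [50, 0, 0, 0, 0], [50, 0, 0, 10, 0], [50, 0, 0, 20, 0], [50, 0, 0, 30, 0], [50, 0, 0, 35, 0], [50, 0, -38, 0, 0], [50, 0, -38, 0, 0], [50, 0, -38, 0, 0], [50, 0, -38, 0, 0]])

```text
t: 31.42
tcp_pos: [0.4742, 0.2257, 0.196]
tcp_rot: [-3.141, -0.0, 2.705]
contact_force: [1.6, -0.6, -2.4]
finger_gap: 0.0553
gripper_force: 15.0
```

>>> apply_moves(commands=[[50, 0, -38, 0, 0], [50, 0, -38, 0, 0], [50, 0, -38, 0, 0], [50, 0, -38, 0, 0], [50, 0, -38, 0, 0], [50, 0, -38, 0, 0], [50, 0, -38, 0, 0], [50, 0, -38, 0, 0], [50, 0, -38, 0, 0], [50, 0, -38, 0, 0]])

```text
t: 32.25
tcp_pos: [0.4743, -0.1547, 0.1961]
tcp_rot: [3.141, 0.0, 2.704]
contact_force: [1.3, -0.2, -2.1]
finger_gap: 0.0558
gripper_force: 15.0
```

>>> apply_moves(commands=[[50, 2, -38, 0, 0], [50, 2, -38, 0, 0], [50, 2, -38, 0, 0], [50, 2, -30, 0, 0], [50, 0, 0, -30, 0], [50, 0, 0, -35, 0], [50, 0, 0, -35, 0], [50, 0, 0, -25, 0], [50, 0, 0, -10, 0], [50, 0, 0, 0, 0]])

```text
t: 33.08
tcp_pos: [0.4808, -0.2953, 0.0577]
tcp_rot: [3.14, -0.006, 2.704]
contact_force: [-0.8, 0.5, -2.5]
finger_gap: 0.0556
gripper_force: 15.0
```

>>> apply_moves(commands=[[50, 0, 0, 0, 0], [50, 0, 0, 0, 0], [50, 0, 0, 0, 0], [50, 0, 0, 0, 0], [50, 0, 0, 0, 0], [50, 0, 0, 0, 0], [50, 0, 0, 0, 0], [50, 0, 0, 0, 0], [50, 0, 0, 0, 0], [50, 0, 0, 0, 0]])

```text
t: 33.92
tcp_pos: [0.4829, -0.297, 0.0607]
tcp_rot: [3.142, -0.0, 2.704]
contact_force: [-0.8, 0.1, -2.2]
finger_gap: 0.0554
gripper_force: 15.0
```

>>> apply_moves(commands=[[50, 0, 0, -6, 0], [50, 0, 0, -5, 0], [50, 0, 0, -2, 0], [50, 0, 0, -1, 0], [50, 0, 0, 0, 0], [50, 0, 0, 0, 0], [87, 0, 0, 0, 0], [87, 0, 0, 0, 0], [87, 0, 0, 0, 0], [87, 0, 0, 0, 0]])

```text
t: 34.75
tcp_pos: [0.4832, -0.2972, 0.0469]
tcp_rot: [-3.141, 0.001, 2.704]
contact_force: [-0.6, 0.1, -1.1]
finger_gap: 0.0748
gripper_force: 0.0
```

>>> apply_moves(commands=[[87, 0, 0, 0, 0], [87, 0, 0, 15, 0], [87, 0, 0, 30, 0], [87, 0, 0, 35, 0], [87, 0, 0, 35, 0], [87, 0, 0, 25, 0], [60, 15, 33, 0, 6], [40, 15, 33, 0, 6], [40, 15, 33, 0, 6], [40, 15, 33, 0, 6]])

```text
t: 35.58
tcp_pos: [0.5435, -0.1639, 0.1873]
tcp_rot: [-3.141, 0.001, 3.127]
contact_force: [0.3, -1.0, 0.8]
finger_gap: 0.0684
gripper_force: 0.0
```

>>> apply_moves(commands=[[40, 15, 33, 0, 6], [40, 15, 33, 0, 0], [40, 15, 33, 0, 0], [40, 15, 33, 0, 0], [40, 15, 33, 0, 0], [40, 15, 26, 0, 0], [40, 0, 0, 0, 0], [40, 0, 0, 0, 0], [40, 0, 0, 0, 0], [40, 0, 0, 0, 0]])

```text
t: 36.42
tcp_pos: [0.6325, 0.0248, 0.1866]
tcp_rot: [-3.141, -0.001, -3.057]
contact_force: [-0.4, -0.0, -0.4]
finger_gap: 0.0402
gripper_force: 0.0
```

```bash
python3 - <<'E'
from h import *
f=arm.grab_frame("wrist");np.savez("w6.npz",**f);save("w6",f["frame"],1.3);H,S,V=hsv(f)
o=arm.observe();print(o["t"],o["tcp_pos"],o["tcp_rot"],o["finger_gap"])
print("red",wblob(f,((H<8)|(H>172))&(S>150)&(V>60),.076))
print("yel",wblob(f,(H>20)&(H<36)&(S>130)&(V>90),.076))
m=(V<60);m[260:]=0
print("hold",wblob(f,m,.024))
E
```

```text
36.4667 [0.63252909 0.02466365 0.18670105] [-3.14132951e+00 -4.19819497e-04 -3.05732306e+00] 0.04011745326432771
red [(np.int32(742), array([ 9., 49.]), array([ 486.9, -264.9,   52.8,   36.9,    7.3])), (np.int32(576), array([474.,  89.]), array([502.2, 230.9,  28.1,  35.3,  12.3])), (np.int32(641), array([  7., 160.]), array([ 618.3, -269.4,   35. ,   53.8,   79.6])), (np.int32(553), array([336., 191.]), array([621.9,  92. ,  70.2,  16.8,  12.2])), (np.int32(508), array([240., 260.]), array([700.2,  10.7,  25.6,  30.3,   5.6])), (np.int32(377), array([234., 300.]), array([754.9,   6.2,  18.4,  40.2,   6.7]))]
yel [(np.int32(648), array([444.,  50.]), array([473.1, 187.3,  28.1,  34.4,  14.4])), (np.int32(440), array([261., 195.]), array([628.9,  25. ,  69.1,   7.3,   5.1]))]
hold [(np.int32(2024), array([418., 120.]), array([591.1, 247.1, 373.5, 141.9,  33.3])), (np.int32(409), array([420.,  73.]), array([486.4, 194.5, 164.5,  82.7,  15.3])), (np.int32(205), array([452.,  21.]), array([416.4, 235. ,  49.6,  22.4,  34.1])), (np.int32(192), array([501.,  25.]), array([390.5, 319.9,  4
[... 159 characters left out ...]
9,  51.2,  27.1,  23. ])), (np.int32(191), array([455.,  89.]), array([499.6, 246. ,  50. ,  22.5,  13.4])), (np.int32(3595), array([150., 169.]), array([ 633.2, -100.1,   55.3,   93.5,   82.1])), (np.int32(757), array([215., 246.]), array([714.3, -28.1,  44. ,  43.1,   6.2])), (np.int32(712), array([306., 246.]), array([704.8,  91.1,  42.8,  42. ,   3.7])), (np.int32(812), array([ 50., 250.]), array([ 760. , -290.4,   38.6,  121.7,   11.3])), (np.int32(832), array([471., 250.]), array([705.3, 357.9, 124.1,  38.5,  88.4])), (np.int32(1370), array([146., 251.]), array([ 735.5, -117.7,   26.9,  129.8,    8.7])), (np.int32(1329), array([376., 252.]), array([710.6, 183.8,  25.4, 130.4,   0.9]))]
```

View pics/w6.png

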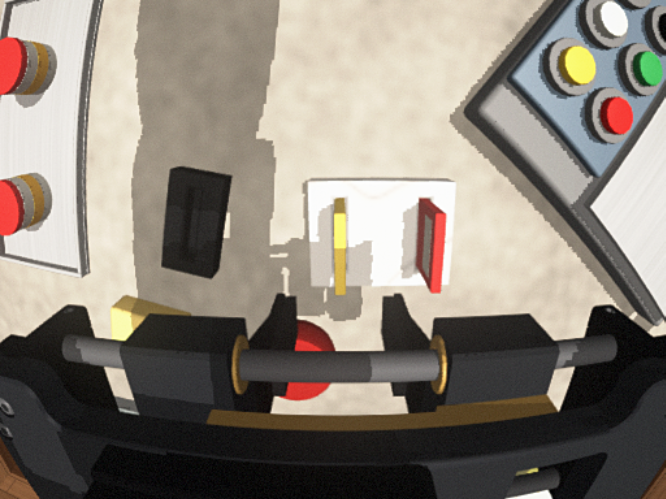

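In the wrist view the yellow ticket is centred between the fingers at (340,245). The holder is at (197,220) with its slot visible, and both tubs stand in the tray. Next I grip the ticket.

>>> apply_moves(commands=[[40, 0, 0, -30, 0], [40, 0, 0, -35, 0], [40, 0, 0, -35, 0], [40, 0, 0, -20, 0], [40, 0, 0, -12, 0], [40, 0, 0, 0, 0], [40, 0, 0, 0, 0], [2, 0, 0, 0, 0], [2, 0, 0, 0, 0], [2, 0, 0, 0, 0]], force=25)

```text
t: 37.3
tcp_pos: [0.6344, 0.0258, 0.057]
tcp_rot: [-3.141, 0.003, -3.056]
contact_force: [0.7, 0.0, -0.6]
finger_gap: 0.0273
gripper_force: 0.0
```

>>> apply_moves(commands=[[2, 0, 0, 0, 0], [2, 0, 0, 0, 0], [2, 0, 0, 0, 0], [2, 0, 0, 0, 0], [2, 0, 0, 0, 0], [2, 0, 0, 0, 0], [2, 0, 0, 0, 0], [2, 0, 0, 0, 0], [2, 0, 0, 0, 0], [2, 0, 0, 0, 0]])

```text
t: 38.13
tcp_pos: [0.6332, 0.026, 0.0552]
tcp_rot: [3.142, 0.0, -3.056]
contact_force: [-1.3, 0.9, 4.8]
finger_gap: 0.0081
gripper_force: 25.0
```

```bash
python3 - <<'E'
from h import *
f=dict(np.load("w6.npz"));
crop=f["frame"][120:220,110:190];save("hold",crop,6)
E
```

```text
(no output)
```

View pics/hold.png

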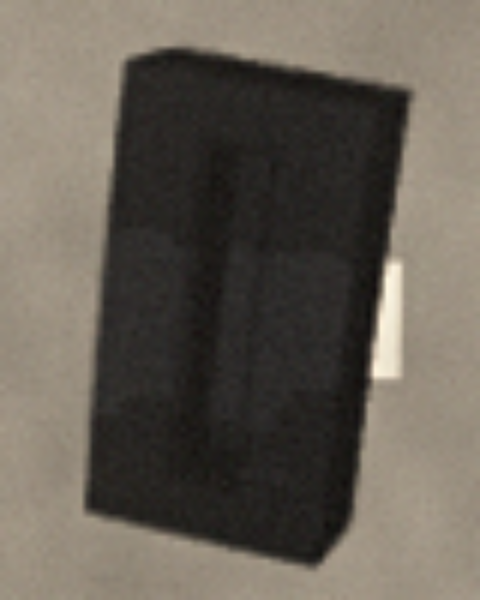

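>>> apply_moves(commands=[[2, 0, 0, 5, 0], [2, 0, 0, 10, 0], [2, 0, 0, 15, 0], [2, 0, 0, 25, 0], [2, 0, 0, 30, 0], [2, 0, -10, 15, -5], [2, 0, -20, 0, -5], [2, 0, -20, 0, -3], [2, 0, 0, 0, 0], [2, 0, 0, 0, 0]])

```text
t: 38.97
tcp_pos: [0.6328, -0.0249, 0.1551]
tcp_rot: [3.141, -0.0, 2.999]
contact_force: [-0.1, 0.0, -0.4]
finger_gap: 0.0079
gripper_force: 25.0
```

>>> apply_moves(commands=[[2, 0, 0, 0, 0], [2, 0, 0, 0, 0], [2, 0, 0, 0, 0], [2, 0, 0, 0, 0], [2, 0, 0, 0, 0], [2, 0, 0, 0, 0], [2, 0, 0, 0, 0], [2, 0, 0, 0, 0], [2, 0, 0, 0, 0], [2, 0, 0, 0, 0]])

```text
t: 39.8
tcp_pos: [0.633, -0.024, 0.1548]
tcp_rot: [-3.142, -0.0, 3.0]
contact_force: [0.1, 0.4, 0.1]
finger_gap: 0.0081
gripper_force: 25.0
```

```bash
python3 - <<'E'
from h import *
f=arm.grab_frame("wrist");np.savez("w7.npz",**f);save("w7",f["frame"],1.5);H,S,V=hsv(f)
o=arm.observe();print(o["t"],o["tcp_pos"],o["tcp_rot"],o["finger_gap"])
z=o["tcp_pos"][2]
print("yel",wblob(f,(H>20)&(H<36)&(S>130)&(V>70),z-.049))
m=(V<70);m[240:]=0;m[:80]=0;m[:,:100]=0
print("hold",wblob(f,m,.024,1500))
for q in("holder_hole0","ticket_yellow"):
  for r in arm.landmark_of("wrist",q)[:2]: print(q,r, wz(f,*r["uv"],.024 if q[0]=='h' else z-.049))
f=arm.grab_frame("top");m=hsv(f)[2]<60;P=cloud(f)
m&=(P[...,0]>.56)&(P[...,0]<.7)&(P[...,1]>-.18)&(P[...,1]<-.06)&(P[...,2]>.01)&(P[...,2]<.035);q=P[m][:,:2].astype(np.float32)*1000;print(len(q),len(q) and cv2.minAreaRect(q))
E
```

```text
39.85 [ 0.63298594 -0.02408332  0.15481577] [-3.14156218e+00  5.01078141e-05  3.00044893e+00] 0.007858518686048982
yel [(np.int32(483), array([471.,   9.]), array([487.9, 161.3,  16.8,  31.9,   7.9])), (np.int32(1303), array([261., 229.]), array([638.2, -25. ,  12.5,  68.2,  82.5])), (np.int32(161), array([138., 301.]), array([ 694.7, -141.3,    8.9,   26.4,   83. ])), (np.int32(373), array([261., 306.]), array([709.6, -34.9,  12.2,  27.8,  82.6]))]
hold [(np.int32(4420), array([185., 195.]), array([ 632.5, -101. ,   53.8,   92.6,   82.2]))]
holder_hole0 {'uv': [183.1, 200.7], 'p': 0.56} [ 0.63500592 -0.10284256  0.024     ]
ticket_yellow {'uv': [258.3, 222.6], 'p': 0.98} [ 0.63307953 -0.02565394  0.10581577]
ticket_yellow {'uv': [371.8, 165.0], 'p': 0.34} [0.60217605 0.05860251 0.10581577]
132 ((630.8387451171875, -103.89274597167969), (49.46009063720703, 89.20726013183594), 82.14995574951172)
```

View pics/w7.png

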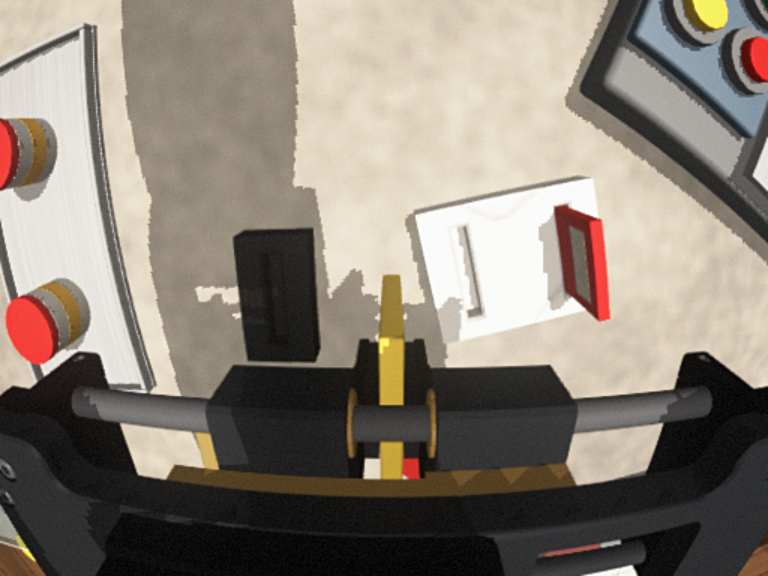

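The ticket is held squarely (391,330). The holder slot is at about (272,300) and the empty rack slot at (467,270). I'll rectify both slots into the z=24 mm plane and measure the displacement between them.

```bash
cat >> h.py <<'E'
def ortho(f,x0,x1,y0,y1,z,s):
    "row 0 = x1, column 0 = y1 (plan view), s px per mm"
    nx,ny=int((x1-x0)*1000*s),int((y1-y0)*1000*s)
    X=x1-np.arange(nx)/1000/s;Y=y1-np.arange(ny)/1000/s
    W=np.stack(np.meshgrid(X,Y,indexing="ij")+[np.full((nx,ny),z)] if False else [*np.meshgrid(X,Y,indexing="ij"),np.full((nx,ny),z)],-1)
    T=f["world_to_cam"];C=W@T[:3,:3].T+T[:3,3];r=np.hypot(C[...,0],C[...,1]);th=np.arctan2(r,C[...,2]);K=f["mtx"]
    return cv2.remap(f["frame"],(K[0,2]+K[0,0]*th*C[...,0]/r).astype(np.float32),(K[1,2]+K[1,1]*th*C[...,1]/r).astype(np.float32),cv2.INTER_CUBIC)
E
python3 - <<'E'
from h import *
f=dict(np.load("w7.npz"))
im=ortho(f,.575,.69,-.15,.06,.024,3.6)
im=(255*(im/255.)**.45).astype(np.uint8)
b=im[:,370:];b[:]=np.clip((b.astype(float)-60)*2.2,0,255)
for i in range(0,im.shape[1],36): im[:6,i]=[255,0,255]
for i in range(0,im.shape[0],36): im[i,:6]=[255,0,255]
save("orth",im);print(im.shape)
E
```

```text
(413, 756, 3)
```

View pics/orth.png

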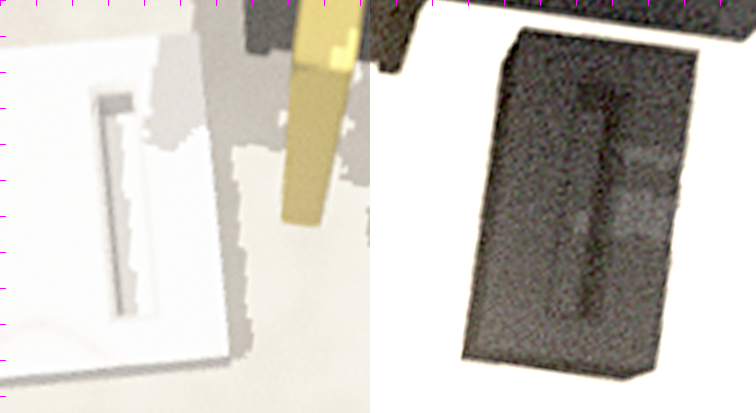

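```bash
cat > fit.py <<'E'
from h import *
from scipy.optimize import minimize
def proj(f,W):
    T=f["world_to_cam"];C=W@T[:3,:3].T+T[:3,3];r=np.hypot(C[:,0],C[:,1]);th=np.arctan2(r,C[:,2]);K=f["mtx"]
    return np.stack([K[0,2]+K[0,0]*th*C[:,0]/r,K[1,2]+K[1,1]*th*C[:,1]/r],1)
def fit(f,m,L,Wd,z0,z1,p0,roi=None):
    s=4
    M=cv2.resize(m.astype(np.float32),None,fx=s,fy=s)
    def cost(p):
        c,sn=np.cos(np.radians(p[2])),np.sin(np.radians(p[2]))
        Q=np.array([[p[0]/1e3+a*c-b*sn,p[1]/1e3+a*sn+b*c,z] for a in(-L/2,L/2) for b in(-Wd/2,Wd/2) for z in(z0,z1)])
        h=cv2.convexHull(((proj(f,Q)+.5)*s*16).astype(np.int32))
        I=np.zeros(M.shape,np.uint8);cv2.fillPoly(I,[h],1,shift=4)
        d=np.abs(I-M)
        if roi: d=d[roi[1]*s:roi[3]*s,roi[0]*s:roi[2]*s]
        return d.sum()/s/s
    r=minimize(cost,p0,method="Nelder-Mead",options=dict(initial_simplex=[p0]+[np.add(p0,d) for d in([4,0,0],[0,4,0],[0,0,4])],xatol=.05))
    return r.x.round(2),r.fun,m.sum()
E
python3 - <<'E'
from fit import *
f=dict(np.load("w7.npz"));H,S,V=hsv(f)
m=(V<75);m[240:]=0;m[:80]=0;m[:,:100]=0;m[:,216:]=0
k,l,st,_=cv2.connectedComponentsWithStats(m.astype(np.uint8));m=l==1+np.argmax(st[1:,4])
print(fit(f,m,.09,.05,0,.024,[633,-102,-8]))
m=(H>20)&(H<36)&(S>110)&(V>60)
print(fit(f,m,.06,.008,.1048+.001,.1758,[633,-25,-8],roi=(240,170,290,226)))
f=dict(np.load("w6.npz"));H,S,V=hsv(f)
m=(V<75);k,l,st,_=cv2.connectedComponentsWithStats(m.astype(np.uint8));m=l==l[169,150]
print(fit(f,m,.09,.05,0,.024,[633,-102,-8]))
E
```

```text
(array([ 634.49, -103.84,   -7.74]), np.float64(148.884765625), np.int64(4441))
(array([634.38, -24.2 ,  -8.21]), np.float64(58.18359375), np.int64(2501))
(array([ 634.89, -104.16,   -7.82]), np.float64(97.1328125), np.int64(3638))
```

>>> apply_moves(commands=[[2, 0, -25, 0, 0.3], [2, 0, -25, 0, 0], [2, 0, -20, 0, 0], [2, 0, -10, 0, 0], [2, 0, 0, -20, 0], [2, 0, 0, -25, 0], [2, 0, 0, -20, 0], [2, 0, 0, -8, 0], [2, 0, 0, 0, 0], [2, 0, 0, 0, 0]])

```text
t: 40.83
tcp_pos: [0.633, -0.1037, 0.0819]
tcp_rot: [3.141, -0.0, 3.006]
contact_force: [0.3, 0.3, 0.4]
finger_gap: 0.0077
gripper_force: 25.0
```

>>> apply_moves(commands=[[2, 0, 0, 0, 0], [2, 0, 0, 0, 0], [2, 0, 0, 0, 0], [2, 0, 0, 0, 0], [2, 0, 0, 0, 0], [2, 0, 0, 0, 0], [2, 0, 0, 0, 0], [2, 0, 0, 0, 0], [2, 0, 0, 0, 0], [2, 0, 0, 0, 0]])

```text
t: 41.67
tcp_pos: [0.6329, -0.104, 0.0817]
tcp_rot: [3.142, -0.0, 3.006]
contact_force: [-0.0, -1.2, -0.5]
finger_gap: 0.0077
gripper_force: 25.0
```

>>> apply_moves(commands=[[2, 0, 0, -3, 0], [2, 0, 0, -3, 0], [2, 0, 0, -3, 0], [2, 0, 0, -3, 0], [2, 0, 0, -2, 0], [2, 0, 0, 0, 0], [2, 0, 0, 0, 0], [2, 0, 0, 0, 0], [2, 0, 0, 0, 0], [2, 0, 0, 0, 0]])

```text
t: 42.5
tcp_pos: [0.6331, -0.1041, 0.068]
tcp_rot: [-3.142, 0.0, 3.006]
contact_force: [-0.6, 0.4, -0.2]
finger_gap: 0.0078
gripper_force: 25.0
```

No resistance with the foot about 5 mm into the slot. Now I go on to the floor.

>>> apply_moves(commands=[[2, 0, 0, -3, 0], [2, 0, 0, -3, 0], [2, 0, 0, -3, 0], [2, 0, 0, -2, 0], [2, 0, 0, -2, 0], [2, 0, 0, 0, 0], [2, 0, 0, 0, 0], [2, 0, 0, 0, 0], [2, 0, 0, 0, 0], [2, 0, 0, 0, 0]])

```text
t: 43.33
tcp_pos: [0.633, -0.1041, 0.0552]
tcp_rot: [-3.142, -0.0, 3.006]
contact_force: [-2.5, 1.3, 6.0]
finger_gap: 0.0077
gripper_force: 25.0
```

>>> apply_moves(commands=[[20, 0, 0, 0, 0], [30, 0, 0, 0, 0], [30, 0, 0, 0, 0], [30, 0, 0, 0, 0], [30, 0, 0, 0, 0], [30, 0, 0, 10, 0], [30, 0, 0, 20, 0], [30, 0, 0, 35, 0], [30, 0, 0, 35, 0], [30, 0, 0, 35, 0]])

```text
t: 44.17
tcp_pos: [0.6326, -0.1039, 0.1917]
tcp_rot: [3.142, -0.0, 3.006]
contact_force: [0.6, -0.3, 0.0]
finger_gap: 0.0299
gripper_force: 0.0
```

>>> apply_moves(commands=[[30, -30, 25, 10, 0], [30, -30, 25, 0, 0], [30, -30, 25, 0, 0], [30, -30, 25, 0, 0], [30, -30, 25, 0, 0], [30, -30, 25, 0, 0], [30, 0, 0, 0, 0], [30, 0, 0, 0, 0], [30, 0, 0, 0, 0], [30, 0, 0, 0, 0]])

```text
t: 45.0
tcp_pos: [0.4541, 0.0454, 0.2006]
tcp_rot: [-3.141, 0.002, 3.005]
contact_force: [-0.1, 0.4, -0.4]
finger_gap: 0.0303
gripper_force: 0.0
```

```bash
python3 - <<'E'
from h import *
f=arm.grab_frame("scene");save("s9",f["frame"][80:300,100:360],3)
P=cloud(f);H,S,V=hsv(f);z=P[...,2]
m=(H>20)&(H<36)&(S>130)&(V>60)&(P[...,1]<-.06)&(P[...,1]>-.14)&(P[...,0]>.58)&(P[...,0]<.69)&(z>.03)
print("yellow",m.sum(),np.median(P[m],0),P[m].max(0))
print(arm.observe()["tcp_pos"],arm.observe()["contact_force"])
E
```

```text
yellow 161 [ 0.63549554 -0.10097036  0.06714145] [ 0.66522811 -0.09378061  0.07917422]
[0.45405956 0.04526003 0.20037234] [ 0.39711129 -0.12583358  0.18859635]
```

View pics/s9.png

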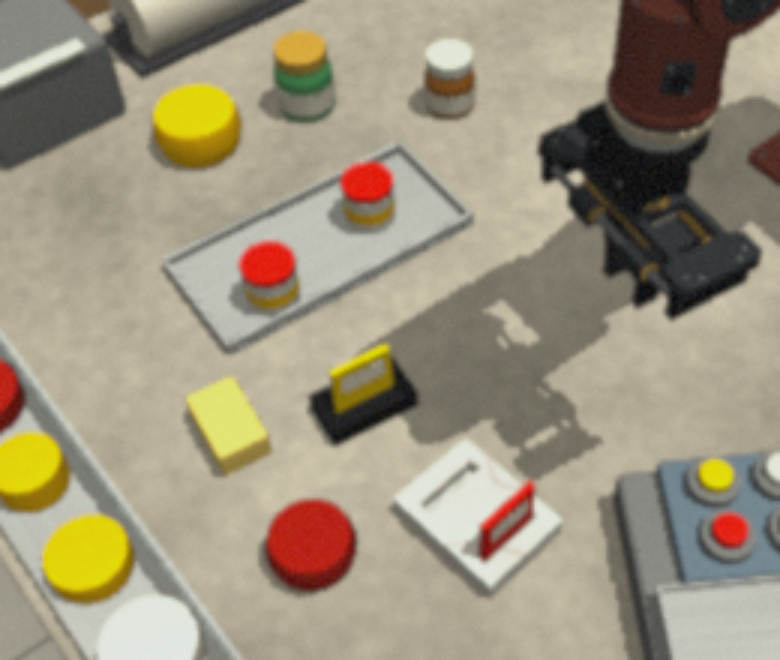

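The picture shows both tubs upright in the tray at (268,275) and (367,195). The yellow ticket stands home in the holder (362,380), the red one is in its rack (507,520), and the gripper touches nothing.

```bash
python3 -c "
from workcell import arm
print(arm.close_job())"
```

```text
the job is handed in; nothing more can be done
None
```

I completed every step and handed the job in at about 45 s of robot time; no verdict came back. The white key was pressed with the pan empty, then yellow, blue and green with both tubs on it; the tubs now stand in the tray, the yellow ticket is home in the holder, and the red ticket and other goods I could see look untouched.

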